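# Wake the guitar test rig in order

### The job

Switch on the guitar test rig so that the speaker does not thump: with a fingertip, lightly press down the button of the slim pedal, then that of the round pedal, and last that of the black bench amplifier, each until it is half-way down or a little more, where it stays. Press them in that order only, never hard, and leave the wide pedal with the row of four knobs off. Do not lift a pedal or push it along the bench, and leave everything else where it is.

Things in the scene. Friction and masses are not known exactly. Their poses are not given: they have to be found in the camera images.
- slim: The slim effects pedal: plain aluminium box 100 mm long (its x) x 50 wide (y) x 50 high, 0.3 to 0.5 kg, loose on the bench. Origin: centre of its underside, z up. One 22 mm knob at x +30 mm, 14 mm high. One round steel push button (28 mm across) on its top, standing 15 mm proud of the top at joint 0. Button axis at x -25 mm, y 0.
- slim_top (a point): Centre of the top face of the slim pedal's push button; moves down with the button. 65 mm above the bench when up.
- slim_button (a joint): Travel of the slim pedal's button, m: 0 to 0.001 at the start (up, off), grows as it is pressed down, about 0.012 at its rubber-cushioned stop. It counts as on from 0.004. Pressing takes about 3.5 N at first, 5 N at 5 mm and 6.5 N at 11 mm, then rises steeply at the stop; the catch is friction, so the button stays where it is left.
- round: The round effects pedal: plain aluminium disc 130 mm across at the foot, 112 at the top, 40 high, 0.5 to 0.8 kg, loose on the bench. Origin: centre of its underside, z up. Two 20 mm knobs at x +30 mm, y +-25 mm, 14 mm high. One round steel push button (28 mm across) on its top, standing 15 mm proud of the top at joint 0. Button axis at x -25 mm, y 0.
- round_top (a point): Centre of the top face of the round pedal's push button; moves down with the button. 55 mm above the bench when up.
- round_button (a joint): Travel of the round pedal's button, m: 0 to 0.001 at the start (up, off), grows as it is pressed down, about 0.012 at its rubber-cushioned stop. It counts as on from 0.004. Pressing takes about 3.5 N at first, 5 N at 5 mm and 6.5 N at 11 mm, then rises steeply at the stop; the catch is friction, so the button stays where it is left.
- wide: The wide effects pedal, which is to stay off: plain aluminium box 95 mm (its x) x 120 wide (y) x 40 high, about 0.55 kg, loose on the bench. Origin: centre of its underside, z up. A row of four 16 mm knobs at x +30 mm, 14 mm high. One round steel push button (28 mm across) on its top, standing 15 mm proud of the top at joint 0. Button axis at x -20 mm, y 0.
- wide_button (a joint): Travel of the wide pedal's button, m: 0 to 0.001 at the start (up, off), grows as it is pressed down, about 0.012 at its rubber-cushioned stop. It counts as on from 0.004. Pressing takes about 3.5 N at first, 5 N at 5 mm and 6.5 N at 11 mm, then rises steeply at the stop; the catch is friction, so the button stays where it is left.
- amp: The bench amplifier: black case 150 mm deep (its x) x 200 wide (y) x 110 high, fixed, with grille and small knobs on its -x face and a carrying handle rising 25 mm along its top at x +55 mm. Origin: centre of its underside, z up. One round steel push button (28 mm across) on its top, standing 15 mm proud of the top at joint 0. Button axis at x -40 mm, y 0.
- amp_top (a point): Centre of the top face of the amplifier's push button; moves down with the button. 125 mm above the bench when up.
- amp_button (a joint): Travel of the amplifier's button, m: 0 to 0.001 at the start (up, off), grows as it is pressed down, about 0.012 at its rubber-cushioned stop. It counts as on from 0.004. Pressing takes about 3.5 N at first, 5 N at 5 mm and 6.5 N at 11 mm, then rises steeply at the stop; the catch is friction, so the button stays where it is left.
- glue_cap (a point): Top of a white glue bottle, 32 mm across, 100 high, standing among the pedals. Loose; leave it alone.
- battery_end (a point): Top of an upright block battery, 17 x 26 x 46 mm high, standing among the pedals. Loose; leave it alone.
- pickup: Black guitar pickup, 38 x 70 x 20 mm high, origin under its centre. Loose; leave it alone.
- driver: Black screwdriver 170 mm long, lying. Loose; leave it alone.
- tin: Flat steel tin, 80 x 110 x 25 mm high, origin under its centre. Loose; leave it alone.
- jar: Empty glass jar, 60 mm across, 60 high, origin under its centre. Loose; leave it alone.
- reel: Grey wire reel, 52 mm across, 32 high, origin under its centre. Loose; leave it alone.
Mind the look-alikes: they are no part of the job. Leave any brown look-alike of the slim alone.

How it is judged:
By the outcome, as a careful person would: the job done as asked, in the order asked, and still so for the second after the job is handed in, with the robot touching nothing.
It also fails if it takes over 48 s, if anything falls off the work surface, if the arm or the gripper's body presses on something with over 40 N, if the wrist force passes 120 N, or if a joint passes its speed limit or range.

### The arm

A 6-joint arm with a two-finger parallel gripper is mounted at the origin on the work surface. World frame = base frame: x ahead of the robot, y to its left, z up, the work surface at z = 0. Lengths are in mm, angles in rad, forces in N, time in s.
With the tool pointing down it reaches from about 375 to 975 mm from the base axis. Payload 3.8 kg.
Tool frame: the origin (TCP) lies between the finger pads; the fingertips stand 17 mm ahead of it and the grasp point (between the pads) lies 2 mm behind it; z points along the fingers, y is the line along which they close (so a half turn about z gives the same grasp; the last joint's range is limited). The gripper opens to 85 mm and grips with 20 to 120 N. Pads are 22 mm wide; open, the fingers measure 114 mm over their backs; the gripper's body (76 mm by 85 mm) begins 54 mm behind the grasp point. The pads swing forward as they close: fully open they stand 13 mm farther back than shut.
Start: joints at [-1.211, 0.264, 1.604, -0, 1.274, -0.037], TCP at [260.861, -622.551, 248.28] pointing down, gripper open.
Joint ranges: [-2.63, 2.63], [-0.94, 2.18], [0.31, 2.57], [-1.31, 4.45], [0, 2.66], [-2.55, 2.55]. Speed limits (rad/s): [2.57, 2.57, 3.14, 3.14, 3.14, 3.14].

### API

Orientations are given as a 3x3 rotation matrix whose columns are the frame's x, y, z axes.
In Python, from rig import ctrl, optics gives the robot as it stands.
- The arm moves only by the tool drive_tool, never from a script. Its argument "moves" is a list of rows, each a list of 3 entries, a list of its own where there are three numbers: the turn, a rotation vector about the tool's x, y, z in units of 5 degrees (1.0 is 5 degrees), then the shift along the tool's x, y, z in units of 25 mm (1.0 is 25 mm), then the finger opening in mm, from 0 to 85.4. In form: [[[rx, ry, rz], [x, y, z], gripper], ...]. A call has 1 to 20 rows; each row shifts and turns the commanded pose from where the row before left it, along the tool's axes as they then stand; what a row does not reach is not made up. A row lasts 1/12 s, in which the tool goes at most 41.7 mm and 7.16 degrees, less where a joint would pass 70% of its speed; a pose out of reach is approached as far as the arm can. A call is refused whole if a number of a shift passes 1 or a number of a turn 1, either way. A call with a gripper value outside its range is refused whole. The fingers move at their own pace and stop on an object; "newtons" is the grip in N (left out, the last holds). Time passes only in rows, so rows that do not move let the fingers close. It gives the time, the measured TCP pose, the force, the opening and the grip force at its end, in the units of the state.
- ctrl.state(): the state, without advancing time (a new reading comes with each control period).
- optics.capture(name): name is "side" or "top" or "wrist"; returns the picture (420x560x3 uint8, red, green, blue); there is no depth.
- optics.calibration(name): a dict with "camera_matrix" (3x3 intrinsics, pixels), "eye" and "orientation" of the camera in the world. Camera axes: x right, y down, z forward; pixel columns grow to the right and rows downward; lengths in mm; the calibration is good to about 2 mm. A picture is of the moment at which its call begins: read the wrist's pose just before it. calibration takes no time and is no camera call; for the wrist camera it gives the pose at the moment of the call.
- ctrl.hand_in(): hands the job in; it is judged then, once.
The state is a dict: "time_s": time; "joints": joint angles; "joint_velocities": joint speeds; "tau": joint torques, N m; "eef_pos": TCP position; "tcp_rot": TCP orientation; "force": force on the tool from outside, world axes, zero at the start; "moment": the same for the moment, N m; "grip_width": opening from 0.0 (shut) to 1.0 (fully open); "finger_force": force on a finger pad.
Only numpy, scipy, OpenCV 4.12 (cv2) and the standard library are available. Lean on these libraries where they do the work, as an engineer would, in place of code of your own. Each camera call takes 0.05 s, during which the arm holds its last target. There are 200 camera calls.

## Working session

There is one attempt and no reset: what is moved stays moved. The work goes in short steps, Python scripts to look and compute and a tool call to move; the robot and the scene stay as the last step left them, time stands still between calls to the robot, and variables do not carry over. Pictures are saved under pics/ and viewed, at most 10 in all, crops included, and the job is handed in when it is done.

Besides the shell and the picture viewer there is one more tool, called after "Emit:" as a command line: name --argument value ..., lists and objects as JSON in quotes. drive_tool: Moves the arm, as the interface text tells. Its arguments: {"type":"object","properties":{"moves":{"type":"array"},"newtons":{"type":"number"}},"required":["moves"]}

```bash
mkdir -p pics
python3 - <<'E'
from rig import ctrl, optics
import cv2
for n in("top","side"):
    im=optics.capture(n); c=optics.calibration(n); print(n,c)
    cv2.imwrite(f"pics/{n}0.png",cv2.resize(im[:,:,::-1],(800,600),interpolation=cv2.INTER_CUBIC)); cv2.imwrite(f"pics/{n}raw.png",im[:,:,::-1])
s=ctrl.state();print(s)
E
```

```text
top {'camera_matrix': array([[459.31846544,   0.        , 278.57129829],
       [  0.        , 459.31846544, 206.33441493],
       [  0.        ,   0.        ,   1.        ]]), 'eye': array([ 442.04326842,   33.29018102, 1446.11194027]), 'orientation': array([[-0.00512651, -0.99860121,  0.05262462],
       [-0.99978232,  0.00405402, -0.02046655],
       [ 0.02022458, -0.05271809, -0.99840461]])}
side {'camera_matrix': array([[486.45756729,   0.        , 284.83280435],
       [  0.        , 486.45756729, 212.36321612],
       [  0.        ,   0.        ,   1.        ]]), 'eye': array([ -13.55564234,  577.30333758, 1035.22430716]), 'orientation': array([[-0.72602463, -0.52174248,  0.44796543],
       [-0.68764575,  0.55614773, -0.46673657],
       [-0.00561866, -0.64690377, -0.76255094]])}
{'time_s': 0.1, 'joints': array([-1.21088789e+00,  2.64692355e-01,  1.60525638e+00,  8.63546518e-06,
        1.27372866e+00, -3.69020889e-02]), 'joint_velocities': array([-0.00094203, -0.00179915, -0.00387816, -0.00083321, -0.00129403,
        0.00194454]), 'tau': array([ 1.12285265e-04, -5.16708219e+01, -3.68588769e+01, -4.42679280e-06,
        6.28044829e-03,  2.10190257e-05]), 'eef_pos': array([ 260.64586519, -621.9490113 ,  247.06647749]), 'tcp_rot': array([[ 9.22299358e-01,  3.86475570e-01, -7.26496687e-04],
       [ 3.86476243e-01, -9.22297292e-01,  1.95408573e-03],
       [ 8.51604683e-05, -2.08302572e-03, -9.99997827e-01]]), 'force': array([-1.2485559 ,  0.79068812,  0.31954092]), 'moment': array([0.00180551, 0.01209791, 0.00764385]), 'finger_force': 0.0, 'grip_width': 1.0003163134137467}
```

View pics/top0.png

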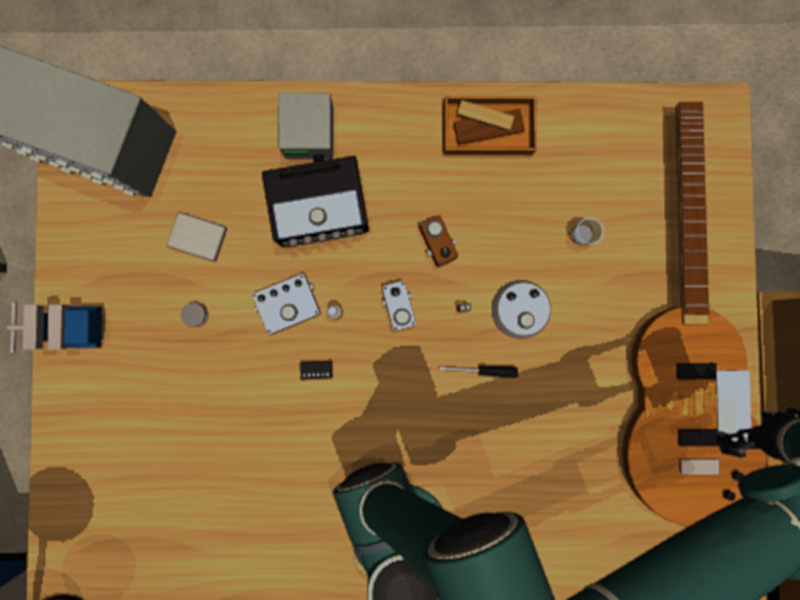

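View pics/side0.png

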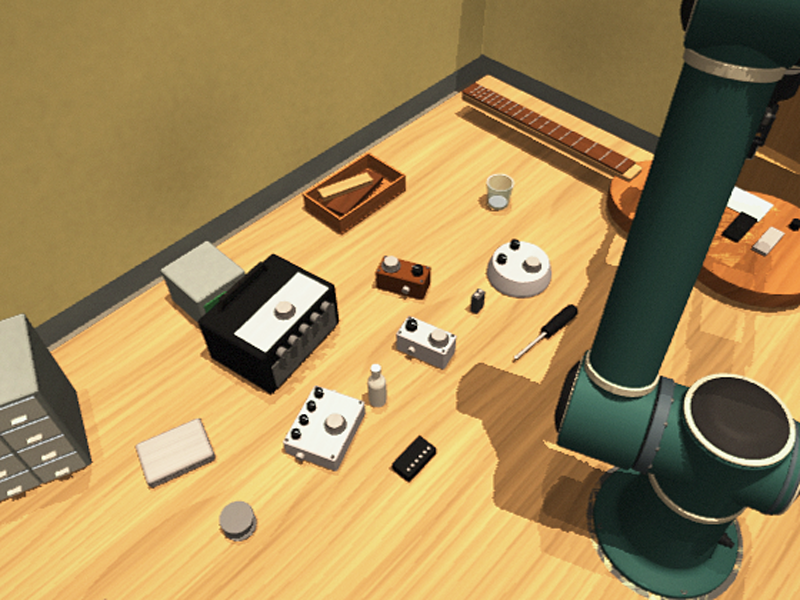

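In the top view (800x600): the slim's button is at (402,317), the round's at (526,319), the amp's at (318,216) and the wide's at (289,312), which is to be avoided. The brown look-alike is at (437,238). The slim is the plain aluminium box with one knob. Next is a close crop of the targets.

Run:
```python
import cv2,numpy as np
t=cv2.imread("pics/topraw.png");s=cv2.imread("pics/sideraw.png")
R=lambda a:cv2.resize(a,(400,300),interpolation=cv2.INTER_CUBIC)
# native crops 80x60 ->x5
c=lambda im,u,v:R(im[v:v+60,u:u+80])
A=np.vstack([np.hstack([c(t,240,192),c(t,330,192)]),np.hstack([c(t,185,122),c(s,270,205)])])
cv2.imwrite("pics/crop1.png",A)
B=np.vstack([np.hstack([c(s,330,155),c(s,160,190)]),np.hstack([c(s,190,265),c(t,175,190)])])
cv2.imwrite("pics/crop2.png",B)
```

```text
(no output)
```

View pics/crop1.png

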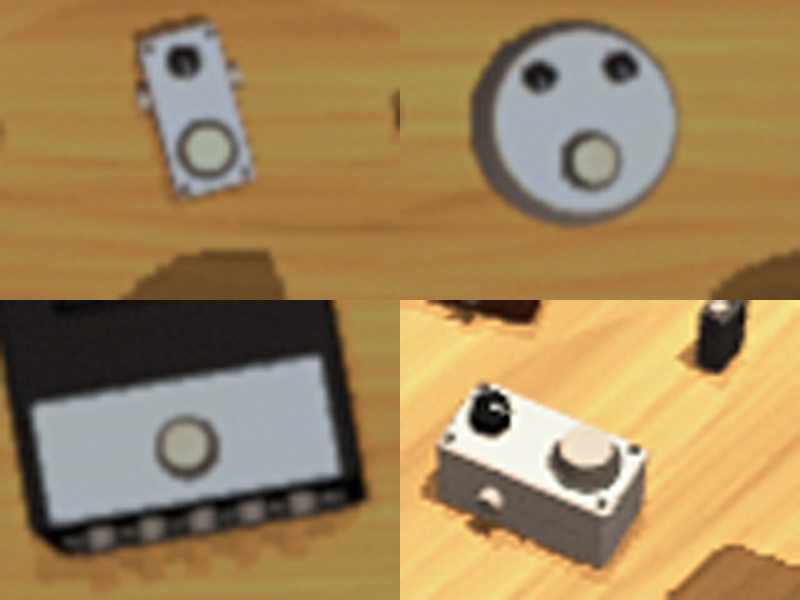

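View pics/crop2.png

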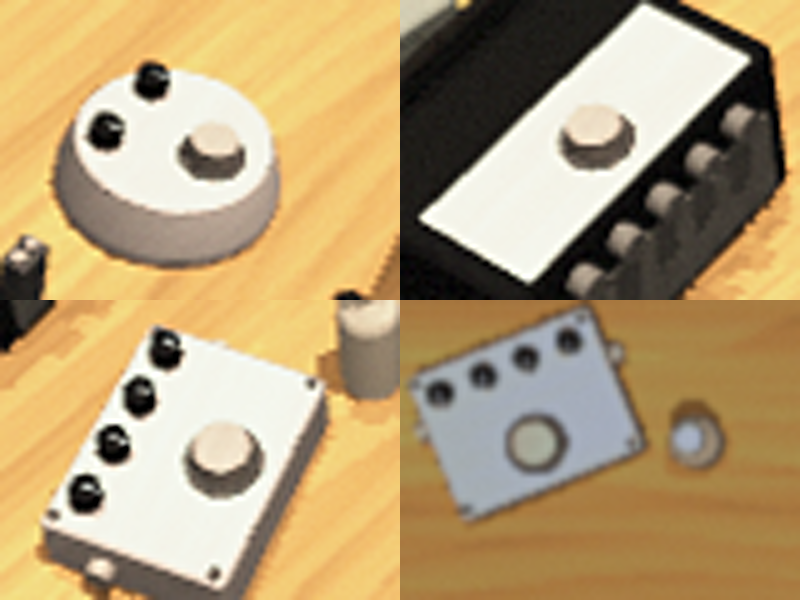

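```bash
cat > h.py <<'E'
import numpy as np
from rig import ctrl,optics
def ray(n,u,v,z):
    c=optics.calibration(n); d=c["orientation"]@np.linalg.solve(c["camera_matrix"],[u,v,1]); e=c["eye"]
    return e+d*(z-e[2])/d[2]
def go(p):
    s=ctrl.state(); R=s["tcp_rot"]; d=R.T@(np.array(p)-s["eef_pos"])
    print("tcp",s["eef_pos"].round(1),"t",s["time_s"],"F",s["force"].round(1),"g",s["grip_width"],"units",(d/25).round(3),"zax",R[:,2].round(4))
E
python3 - <<'E'
from h import *
for n,z,a,b in(("slim",65,(281.2,221.4),(307.2,234)),("round",55,(368.4,223.6),(373,182.6)),("amp",125,(222,150.8),(199,214.4))):
    p=ray("top",*a,z);q=ray("side",*b,z);print(n,p.round(1),q.round(1))
    go([*((p+q)/2)[:2],z+50])
E
```

```text
slim [469.4  -2.7  65. ] [466.1  -3.2  65. ]
tcp [ 260.6 -621.9  247.1] t 0.1 F [-1.2  0.8  0.3] g 1.0003163134137467 units [ 17.211 -19.623   5.325] zax [-7.e-04  2.e-03 -1.e+00]
round [ 461.7 -268.    55. ] [ 458.  -269.4   55. ]
tcp [ 260.6 -621.9  247.1] t 0.1 F [-1.2  0.8  0.3] g 1.0003163134137467 units [12.809 -9.939  5.704] zax [-7.e-04  2.e-03 -1.e+00]
amp [673.2 169.  125. ] [669.9 168.7 125. ]
tcp [ 260.6 -621.9  247.1] t 0.1 F [-1.2  0.8  0.3] g 1.0003163134137467 units [ 27.384 -22.816   2.933] zax [-7.e-04  2.e-03 -1.e+00]
```

Emit:
drive_tool --moves '[[[0,0,0],[0.86,-0.98,0],0],[[0,0,0],[0.86,-0.98,0],0],[[0,0,0],[0.86,-0.98,0],0],[[0,0,0],[0.86,-0.98,0],0],[[0,0,0],[0.86,-0.98,0],0],[[0,0,0],[0.86,-0.98,0],0],[[0,0,0],[0.86,-0.98,0],0],[[0,0,0],[0.86,-0.98,0],0],[[0,0,0],[0.86,-0.98,0],0],[[0,0,0],[0.86,-0.98,0],0],[[0,0,0],[0.86,-0.98,0],0],[[0,0,0],[0.86,-0.98,0],0],[[0,0,0],[0.86,-0.98,0],0],[[0,0,0],[0.86,-0.98,0],0],[[0,0,0],[0.86,-0.98,0],0],[[0,0,0],[0.86,-0.98,0],0],[[0,0,0],[0.86,-0.98,0],0],[[0,0,0],[0.86,-0.98,0],0],[[0,0,0],[0.86,-0.98,0],0],[[0,0,0],[0.86,-0.98,0],0]]' --newtons 20

```text
time_s: 1.77
eef_pos: [467.9, -2.8, 248.0]
tcp_rot: [[0.922, 0.387, -0.0], [0.387, -0.922, -0.0], [-0.0, -0.0, -1.0]]
force: [0.9, -0.7, 0.1]
grip_width: -0.0
finger_force: 0.0
```

Emit:
drive_tool --moves '[[[0,0,0],[0,0,0.6],0],[[0,0,0],[0,0,1],0],[[0,0,0],[0,0,1],0],[[0,0,0],[0,0,1],0],[[0,0,0],[0,0,1],0],[[0,0,0],[0,0,0.4],0],[[0,0,0],[0,0,0],0],[[0,0,0],[0,0,0],0]]'

```text
time_s: 2.43
eef_pos: [467.8, -4.5, 123.2]
tcp_rot: [[0.922, 0.386, -0.001], [0.386, -0.922, 0.0], [-0.001, -0.001, -1.0]]
force: [0.1, 0.1, 1.1]
grip_width: 0.003
finger_force: 0.0
```

Run:
```python
from h import *
import cv2
go([467.7,-3,82])
c=optics.calibration("wrist");print(c["eye"])
im=optics.capture("wrist");im2=optics.capture("side")
R=c["orientation"];q=c["camera_matrix"]@(R.T@(np.array([467.7,-3,65])-c["eye"]));print("slim top expected px x1.0",q[:2]/q[2])
A=np.hstack([cv2.resize(im,(400,300)),cv2.resize(im2[170:260,250:370],(400,300))])[:,:,::-1]
cv2.imwrite("pics/w1.png",A)
```

```text
tcp [467.8  -4.5 123.2] t 2.4333 F [0.1 0.1 1.1] g 0.003233874219164394 units [ 0.02  -0.055  1.647] zax [-1.2e-03  1.0e-04 -1.0e+00]
[541.04609599  26.44498707 250.05511935]
slim top expected px x1.0 [274.6616536  247.66296971]
```

View pics/w1.png

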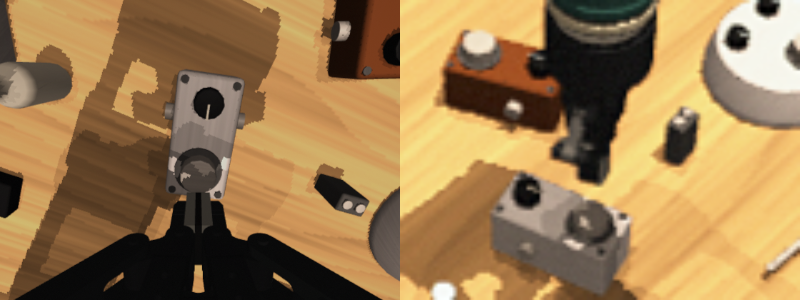

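The wrist view shows the aluminium slim's button at (199,172), straight ahead of the closed fingertips at (199,200). The brown look-alike is well off to the upper right. I'll go down to just above the button, then press in small steps.

Emit:
drive_tool --moves '[[[0,0,0],[0,-0.05,0.5],0],[[0,0,0],[0,0,0.5],0],[[0,0,0],[0,0,0.3],0],[[0,0,0],[0,0,0],0],[[0,0,0],[0,0,0],0],[[0,0,0],[0,0,0],0]]'

```text
time_s: 3.03
eef_pos: [468.5, -3.4, 91.9]
tcp_rot: [[0.922, 0.386, 0.002], [0.386, -0.922, -0.0], [0.002, 0.001, -1.0]]
force: [0.9, 0.4, -0.3]
grip_width: 0.001
finger_force: 0.0
```

Emit:
drive_tool --moves '[[[0,0,0],[0,0,0.08],0],[[0,0,0],[0,0,0.08],0],[[0,0,0],[0,0,0.08],0],[[0,0,0],[0,0,0.08],0],[[0,0,0],[0,0,0],0],[[0,0,0],[0,0,0],0]]'

```text
time_s: 3.53
eef_pos: [467.4, -3.3, 82.5]
tcp_rot: [[0.922, 0.387, -0.001], [0.387, -0.922, 0.0], [-0.001, -0.0, -1.0]]
force: [0.5, 0.4, -0.3]
grip_width: 0.002
finger_force: 0.0
```

Emit:
drive_tool --moves '[[[0,0,0],[0,0,0.06],0],[[0,0,0],[0,0,0.06],0],[[0,0,0],[0,0,0],0],[[0,0,0],[0,0,0],0]]'

```text
time_s: 3.87
eef_pos: [467.8, -3.3, 79.9]
tcp_rot: [[0.922, 0.386, 0.0], [0.386, -0.922, -0.0], [0.0, 0.0, -1.0]]
force: [0.4, -0.8, 1.4]
grip_width: 0.003
finger_force: 0.7
```

Emit:
drive_tool --moves '[[[0,0,0],[0,0,0.04],0],[[0,0,0],[0,0,0.04],0],[[0,0,0],[0,0,0],0],[[0,0,0],[0,0,0],0]]'

```text
time_s: 4.2
eef_pos: [467.8, -3.3, 77.9]
tcp_rot: [[0.922, 0.386, 0.0], [0.386, -0.922, -0.0], [0.0, 0.0, -1.0]]
force: [1.2, 0.5, 4.1]
grip_width: 0.004
finger_force: 1.7
```

Emit:
drive_tool --moves '[[[0,0,0],[0,0,0.04],0],[[0,0,0],[0,0,0.04],0],[[0,0,0],[0,0,0],0],[[0,0,0],[0,0,0],0]]'

```text
time_s: 4.53
eef_pos: [467.8, -3.3, 75.8]
tcp_rot: [[0.922, 0.386, 0.0], [0.386, -0.922, 0.0], [0.0, 0.0, -1.0]]
force: [0.5, -0.2, 2.8]
grip_width: -0.003
finger_force: 1.7
```

Emit:
drive_tool --moves '[[[0,0,0],[0,0,0.04],0],[[0,0,0],[0,0,0],0],[[0,0,0],[0,0,0],0],[[0,0,0],[0,0,0],0]]'

```text
time_s: 4.87
eef_pos: [467.8, -3.3, 74.8]
tcp_rot: [[0.922, 0.386, 0.0], [0.386, -0.922, 0.0], [0.0, 0.0, -1.0]]
force: [-0.4, 0.6, 4.2]
grip_width: -0.002
finger_force: 1.8
```

Run:
```python
from h import *
F=[]
for i in range(5):
    optics.capture("side"); s=ctrl.state(); F.append([*s["force"],s["eef_pos"][2]])
print(np.mean(F,0),np.std(F,0))
```

```text
[ 0.76507106 -0.28417946  2.83472661 74.80160752] [0.61125835 0.23259687 0.41327557 0.01195496]
```

Emit:
drive_tool --moves '[[[0,0,0],[0,0,-0.2],0],[[0,0,0],[0,0,-0.8],0],[[0,0,0],[0,0,-1],0],[[0,0,0],[-0.44,0.96,0],0],[[0,0,0],[-0.44,0.96,0],0],[[0,0,0],[-0.44,0.96,0],0],[[0,0,0],[-0.44,0.96,0],0],[[0,0,0],[-0.44,0.96,0],0],[[0,0,0],[-0.44,0.96,0],0],[[0,0,0],[-0.44,0.96,0],0],[[0,0,0],[-0.44,0.96,0],0],[[0,0,0],[-0.44,0.96,0],0],[[0,0,0],[-0.44,0.96,0],0],[[0,0,0],[0,0,0],0],[[0,0,0],[0,0,0],0],[[0,0,0],[0,0,0],0]]'

```text
time_s: 6.45
eef_pos: [458.1, -266.4, 124.1]
tcp_rot: [[0.923, 0.386, -0.002], [0.386, -0.923, 0.002], [-0.001, -0.002, -1.0]]
force: [0.0, 0.1, 0.4]
grip_width: -0.004
finger_force: 0.0
```

Run:
```python
from h import *
import cv2
go([459.9,-268.7,72])
c=optics.calibration("wrist")
im=optics.capture("wrist");im2=optics.capture("side")
R=c["orientation"];q=c["camera_matrix"]@(R.T@(np.array([459.9,-268.7,55])-c["eye"]));print("expected px",q[:2]/q[2]*400/560)
r=cv2.imread("pics/sideraw.png")[:,:,::-1]
K=lambda a:cv2.resize(a[205:265,270:350],(400,300),interpolation=cv2.INTER_CUBIC)
A=np.vstack([np.hstack([K(r),K(im2)]),np.hstack([cv2.resize(im,(400,300)),cv2.resize(im2[140:230,320:440],(400,300))])])[:,:,::-1]
cv2.imwrite("pics/w2.png",A)
```

```text
tcp [ 458.1 -266.4  124.1] t 6.45 F [0.  0.1 0.4] g -0.0035772058010804316 units [0.032 0.116 2.085] zax [-0.0016  0.0015 -1.    ]
expected px [201.62839102 171.13253521]
```

View pics/w2.png

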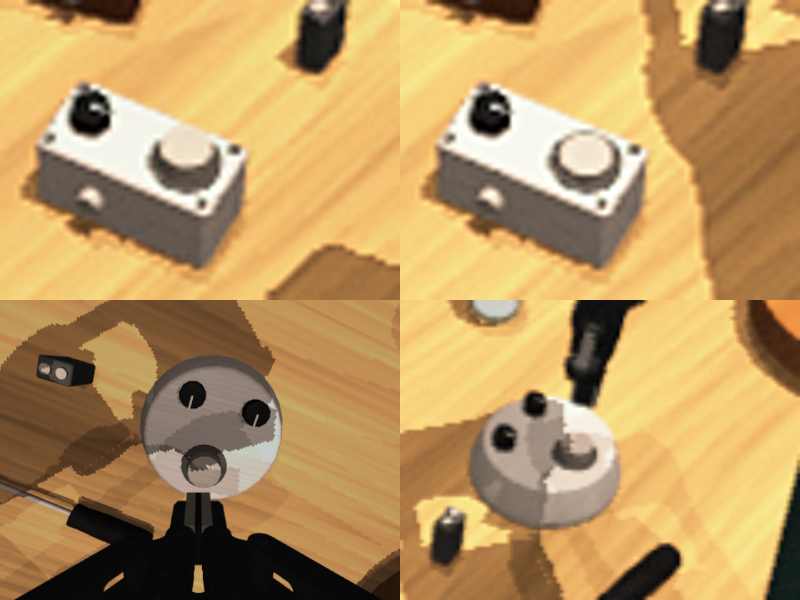

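Slim's button stands visibly lower than before (face centre from about (187,147) to (587,155) in the crop), and the pedal hasn't moved. The round's button, at (204,467), lies straight ahead of the tip. I'll measure slim's depth by matching its face, then press round.

```bash
cat >> h.py <<'E'
import cv2
def depth(u,v,p,im):
    "travel of the button from the shift of its bright face between the first side picture and im"
    r=cv2.imread("pics/sideraw.png")[:,:,::-1]; k=8
    c=optics.calibration("side")
    up=lambda a:cv2.resize(np.ascontiguousarray(a).astype(np.float32),None,fx=k,fy=k,interpolation=cv2.INTER_CUBIC)
    out=[]
    t=up(r[v-4:v+5,u-6:u+7]); w=up(im[v-10:v+15,u-12:u+13])
    m=cv2.matchTemplate(w,t,cv2.TM_CCOEFF_NORMED); _,b,_,l=cv2.minMaxLoc(m)
    P=lambda x:(lambda q:q[:2]/q[2])(c["camera_matrix"]@c["orientation"].T@(np.array(x)-c["eye"]))
    g=P(p)-P(np.array(p)-[0,0,1])
    print("shift px",l[0]/k-6,l[1]/k-6,"score",b,"mm",(l[1]/k-6)/-g[1])
E
python3 - <<'E'
from h import *
im=optics.capture("side"); depth(307,234,[467.7,-3,65],im)
E
```

```text
shift px -0.125 1.5 score 0.8339256048202515 mm 6.16786241077989
```

Emit:
drive_tool --moves '[[[0,0,0],[0,0.08,0.6],0],[[0,0,0],[0,0,0.6],0],[[0,0,0],[0,0,0.4],0],[[0,0,0],[0,0,0.2],0],[[0,0,0],[0,0,0],0],[[0,0,0],[0,0,0],0],[[0,0,0],[0,0,0],0]]'

```text
time_s: 7.18
eef_pos: [460.2, -269.1, 80.5]
tcp_rot: [[0.922, 0.387, 0.001], [0.387, -0.922, -0.001], [0.001, 0.001, -1.0]]
force: [-0.2, 1.2, -0.0]
grip_width: 0.004
finger_force: 0.0
```

Emit:
drive_tool --moves '[[[0,0,0],[0,0,0.06],0],[[0,0,0],[0,0,0.06],0],[[0,0,0],[0,0,0.06],0],[[0,0,0],[0,0,0.06],0],[[0,0,0],[0,0,0.06],0],[[0,0,0],[0,0,0.04],0],[[0,0,0],[0,0,0],0],[[0,0,0],[0,0,0],0],[[0,0,0],[0,0,0],0]]'

```text
time_s: 7.93
eef_pos: [459.6, -269.0, 71.2]
tcp_rot: [[0.922, 0.386, -0.0], [0.386, -0.922, 0.0], [-0.0, -0.0, -1.0]]
force: [0.6, 0.3, -0.1]
grip_width: 0.004
finger_force: 0.0
```

Emit:
drive_tool --moves '[[[0,0,0],[0,0,0.04],0],[[0,0,0],[0,0,0.04],0],[[0,0,0],[0,0,0.04],0],[[0,0,0],[0,0,0],0],[[0,0,0],[0,0,0],0],[[0,0,0],[0,0,0],0]]'

```text
time_s: 8.43
eef_pos: [459.7, -269.0, 68.3]
tcp_rot: [[0.922, 0.386, 0.0], [0.386, -0.922, -0.0], [0.0, 0.0, -1.0]]
force: [-1.1, -0.4, 3.9]
grip_width: 0.001
finger_force: 1.8
```

Emit:
drive_tool --moves '[[[0,0,0],[0,0,0.04],0],[[0,0,0],[0,0,0.04],0],[[0,0,0],[0,0,0.04],0],[[0,0,0],[0,0,0.04],0],[[0,0,0],[0,0,0],0],[[0,0,0],[0,0,0],0],[[0,0,0],[0,0,0],0]]'

```text
time_s: 9.02
eef_pos: [459.7, -269.0, 64.2]
tcp_rot: [[0.922, 0.386, 0.0], [0.386, -0.922, -0.0], [0.0, 0.0, -1.0]]
force: [-1.2, 0.0, 2.8]
grip_width: 0.001
finger_force: 1.6
```

Emit:
drive_tool --moves '[[[0,0,0],[0,0,-0.2],0],[[0,0,0],[0,0,-0.8],0],[[0,0,0],[0,0,-1],0],[[0,0,0],[0,0,-1],0],[[0,0,0],[0,0,-1],0],[[0,0,0],[0,0,-1],0],[[0,0,0],[0,0,0],0],[[0,0,0],[0,0,0],0]]'

```text
time_s: 9.68
eef_pos: [461.0, -269.8, 191.3]
tcp_rot: [[0.922, 0.386, 0.004], [0.386, -0.922, -0.002], [0.003, 0.004, -1.0]]
force: [0.3, -0.4, -0.2]
grip_width: -0.002
finger_force: 0.0
```

Run:
```python
from h import *
im=optics.capture("side"); depth(373,183,[459.9,-268.7,55],im);depth(307,234,[467.7,-3,65],im)
go([671.5,168.8,215])
```

```text
shift px -0.125 1.625 score 0.8229987025260925 mm 6.52426205275766
shift px -0.125 1.5 score 0.830808699131012 mm 6.16786241077989
tcp [ 459.9 -269.1  189.6] t 9.7333 F [-0.5 -0.3 -0.9] g -0.0005175498813723455 units [ 14.577 -12.882  -1.018] zax [ 1.e-03 -6.e-04 -1.e+00]
```

Emit:
drive_tool --moves '[[[0,0,0],[0,0,-1],0],[[0,0,0],[0.91,-0.81,0],0],[[0,0,0],[0.91,-0.81,0],0],[[0,0,0],[0.91,-0.81,0],0],[[0,0,0],[0.91,-0.81,0],0],[[0,0,0],[0.91,-0.81,0],0],[[0,0,0],[0.91,-0.81,0],0],[[0,0,0],[0.91,-0.81,0],0],[[0,0,0],[0.91,-0.81,0],0],[[0,0,0],[0.91,-0.81,0],0],[[0,0,0],[0.91,-0.81,0],0],[[0,0,0],[0.91,-0.81,0],0],[[0,0,0],[0.91,-0.81,0],0],[[0,0,0],[0.91,-0.81,0],0],[[0,0,0],[0.91,-0.81,0],0],[[0,0,0],[0.91,-0.81,0],0],[[0,0,0],[0.91,-0.81,0],0],[[0,0,0],[0,0,0],0],[[0,0,0],[0,0,0],0],[[0,0,0],[0,0,0],0]]'

```text
time_s: 11.4
eef_pos: [669.0, 170.1, 211.9]
tcp_rot: [[0.922, 0.387, -0.004], [0.387, -0.922, -0.001], [-0.004, -0.0, -1.0]]
force: [-0.1, 0.3, -1.0]
grip_width: -0.0
finger_force: 0.0
```

Run:
```python
from h import *
go([671.5,168.8,142])
c=optics.calibration("wrist")
im=optics.capture("wrist");im2=optics.capture("side")
R=c["orientation"];q=c["camera_matrix"]@(R.T@(np.array([671.5,168.8,125])-c["eye"]));print("expected px",q[:2]/q[2]*400/560)
A=np.hstack([cv2.resize(im,(400,300)),cv2.resize(im2[150:270,130:290],(400,300))])[:,:,::-1]
cv2.imwrite("pics/w3.png",A)
```

```text
tcp [669.  170.1 211.9] t 11.4 F [-0.1  0.3 -1. ] g -7.431772312484775e-05 units [0.085 0.087 2.797] zax [-0.0037 -0.0013 -1.    ]
expected px [200.49052688 161.8795467 ]
```

View pics/w3.png

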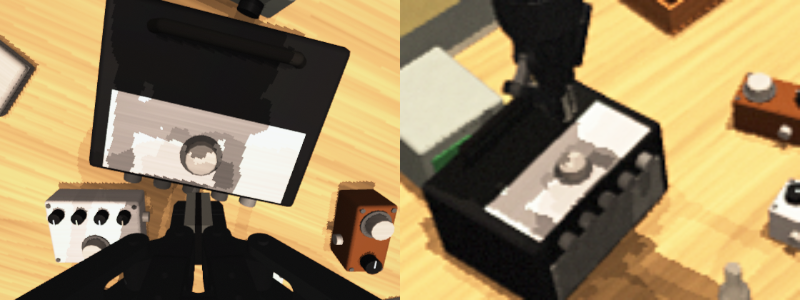

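The wrist view shows the amp's button at (202,156), ahead of the tip, with the handle behind it at (230,40). The wide pedal is off to the left. Going down.

Emit:
drive_tool --moves '[[[0,0,0],[0,0,0.8],0],[[0,0,0],[0,0,0.8],0],[[0,0,0],[0,0,0.5],0],[[0,0,0],[0,0,0.3],0],[[0,0,0],[0,0,0],0],[[0,0,0],[0,0,0],0],[[0,0,0],[0,0,0],0],[[0,0,0],[0,0,0],0]]'

```text
time_s: 12.17
eef_pos: [671.2, 170.6, 155.9]
tcp_rot: [[0.922, 0.386, 0.003], [0.386, -0.922, 0.001], [0.003, 0.0, -1.0]]
force: [0.5, 0.1, 0.0]
grip_width: -0.001
finger_force: 0.0
```

Emit:
drive_tool --moves '[[[0,0,0],[0,0,0.06],0],[[0,0,0],[0,0,0.06],0],[[0,0,0],[0,0,0.06],0],[[0,0,0],[0,0,0.06],0],[[0,0,0],[0,0,0],0],[[0,0,0],[0,0,0],0],[[0,0,0],[0,0,0],0]]'

```text
time_s: 12.75
eef_pos: [670.1, 170.5, 148.2]
tcp_rot: [[0.922, 0.386, -0.0], [0.386, -0.922, -0.0], [-0.0, -0.0, -1.0]]
force: [-0.4, -0.3, -0.2]
grip_width: 0.002
finger_force: 0.0
```

Correct x and y by about 1.5 mm and go on.

Emit:
drive_tool --moves '[[[0,0,0],[0.02,0.08,0.06],0],[[0,0,0],[0,0,0.06],0],[[0,0,0],[0,0,0.04],0],[[0,0,0],[0,0,0.04],0],[[0,0,0],[0,0,0.04],0],[[0,0,0],[0,0,0],0],[[0,0,0],[0,0,0],0],[[0,0,0],[0,0,0],0]]'

```text
time_s: 13.42
eef_pos: [671.4, 168.9, 142.3]
tcp_rot: [[0.922, 0.386, 0.0], [0.386, -0.922, 0.0], [0.0, 0.0, -1.0]]
force: [0.4, -0.9, -0.2]
grip_width: 0.002
finger_force: 0.0
```

Emit:
drive_tool --moves '[[[0,0,0],[0,0,0.04],0],[[0,0,0],[0,0,0.04],0],[[0,0,0],[0,0,0.04],0],[[0,0,0],[0,0,0.04],0],[[0,0,0],[0,0,0],0],[[0,0,0],[0,0,0],0],[[0,0,0],[0,0,0],0]]'

```text
time_s: 14.0
eef_pos: [671.6, 168.9, 138.7]
tcp_rot: [[0.922, 0.386, 0.001], [0.386, -0.922, 0.0], [0.001, 0.0, -1.0]]
force: [-2.0, -0.3, 4.6]
grip_width: 0.0
finger_force: 2.1
```

Now to about 134.5, then lift and look.

Emit:
drive_tool --moves '[[[0,0,0],[0,0,0.04],0],[[0,0,0],[0,0,0.04],0],[[0,0,0],[0,0,0.04],0],[[0,0,0],[0,0,0.04],0],[[0,0,0],[0,0,0],0],[[0,0,0],[0,0,0],0],[[0,0,0],[0,0,0],0]]'

```text
time_s: 14.58
eef_pos: [671.6, 168.9, 134.3]
tcp_rot: [[0.922, 0.386, 0.001], [0.386, -0.922, 0.0], [0.001, 0.0, -1.0]]
force: [0.4, 0.5, 3.6]
grip_width: -0.004
finger_force: 2.0
```

Emit:
drive_tool --moves '[[[0,0,0],[0,0,-0.2],0],[[0,0,0],[0,0,-0.8],0],[[0,0,0],[0,0,-1],0],[[0,0,0],[0,0,-1],0],[[0,0,0],[0,0,-1],0],[[0,0,0],[0,0,-0.5],0],[[0,0,0],[0,0,0],0],[[0,0,0],[0,0,0],0],[[0,0,0],[0,0,0],0],[[0,0,0],[0,0,0],0]]'

```text
time_s: 15.42
eef_pos: [670.1, 168.5, 243.9]
tcp_rot: [[0.922, 0.386, -0.004], [0.386, -0.922, -0.001], [-0.004, -0.001, -1.0]]
force: [0.3, -0.3, -0.1]
grip_width: -0.001
finger_force: 0.0
```

Run:
```python
from h import *
im=optics.capture("side"); depth(199,214,[671.5,168.8,125],im);depth(373,183,[459.9,-268.7,55],im);depth(307,234,[467.7,-3,65],im);depth(234,296,[460,250,55],im)
A=cv2.resize(im[130:385,100:440],(800,600),interpolation=cv2.INTER_CUBIC)[:,:,::-1]
cv2.imwrite("pics/end.png",A); go([671,169,250])
```

```text
shift px 0.375 1.875 score 0.6267542839050293 mm 7.134339498095742
shift px -0.25 1.625 score 0.8690270185470581 mm 6.52426205275766
shift px -0.125 1.5 score 0.8358629941940308 mm 6.16786241077989
shift px 0.0 0.0 score 0.9958480000495911 mm 0.0
tcp [670.2 168.6 244. ] t 15.4667 F [0.6 0.6 0.2] g -0.003912749427757472 units [ 0.036 -0.002 -0.24 ] zax [-4.2e-03 -9.0e-04 -1.0e+00]
```

View pics/end.png

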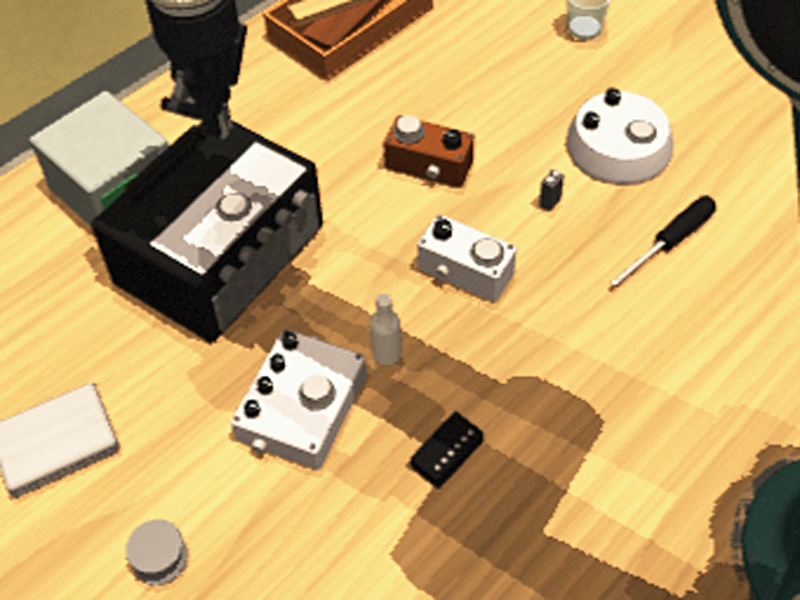

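The side picture shows the three buttons down: amp (234,207), slim (487,250) and round (642,131). Each is about 6–7 mm down. The wide's button (318,391) is still up, nothing else has moved, and the tool is clear.

```bash
python3 -c "
from rig import ctrl
print(ctrl.hand_in())"
```

```text
the job is handed in; nothing more can be done
None
```

I pressed the slim, round and amp buttons lightly in that order; side-camera measurements put each about 6–7 mm down, the wide pedal is still off, and I handed the job in at about 15.5 s (no verdict was shown).

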